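# Tally and lock away worn seed belt pulleys

### The arm

A 6-joint arm with a two-finger parallel gripper is mounted at the origin on the work surface. World frame = base frame: x ahead of the robot, y to its left, z up, the work surface at z = 0. Lengths are in m, angles in rad, forces in N, time in s.
With the tool pointing down it reaches from about 0.35 to 0.775 m from the base axis. Payload 7.3 kg.
Tool frame: the origin (TCP) lies at the centre of the arm's flange, where the gripper is bolted on; the fingertips stand 178 mm ahead of it and the grasp point (between the pads) lies 159 mm ahead of it; z points along the fingers, y is the line along which they close (so a half turn about z gives the same grasp; the last joint's range is limited). The gripper opens to 92 mm and grips with 3 to 60 N. Pads are 19 mm wide; open, the fingers measure 130 mm over their backs; the gripper's body (75 mm by 190 mm) begins 47 mm behind the grasp point.
Start: joints at [-1.451, 0.342, 1.524, -0, 1.275, -0.146], TCP at [0.138, -0.507, 0.405] pointing down, gripper open.
Joint ranges: [-2.53, 2.53], [-0.77, 2.02], [0.04, 2.7], [-1, 4.14], [0.28, 2.66], [-3.11, 3.11]. Speed limits (rad/s): [2.57, 2.57, 3.14, 3.14, 3.14, 3.14].

### API

Orientations are given as [roll, pitch, yaw] about the fixed x, y, z axes, in that order (R = Rz(yaw) Ry(pitch) Rx(roll)).
In Python, from cell import telemetry, vision, ticket gives the robot as it stands.
- The arm moves only by the shell command python3 -m crank 'ROWS' [FORCE]. ROWS is JSON, a list of rows, each a list of 5 numbers: the gripper command: -1 is shut, 1 is fully open, values between are in proportion, then the shift along the tool's x, y, z in mm, then the turn about the tool's z in rad. In form: [[fingers, dx, dy, dz, roll], ...]. A call has 1 to 12 rows; each row is the pose to reach, as a shift and turn from the pose commanded when the call began, along the tool's axes at that moment; what a row does not reach only later rows make up. A row lasts 1/12 s, in which the tool goes at most 41.7 mm and 7.16 degrees, less where a joint would pass 70% of its speed; a pose out of reach is approached as far as the arm can. A call with a gripper value outside its range is refused whole. The fingers move at their own pace and stop on an object; FORCE is the grip in N (left out, the last holds). Time passes only in rows, so rows that repeat a pose let the fingers close. It gives the time, the measured TCP pose, the force, the opening and the grip force at its end, in the units of the state.
- telemetry.observe(): the state, without advancing time (a new reading comes with each control period).
- vision.read_camera(name): name is "scene" or "side" or "wrist"; returns (picture, depth): 400x640x3 uint8, red, green, blue; 400x640 float32, m along the optical axis (not along the pixel's ray), 0 where there is no reading.
- vision.get_calibration(name): a dict with "camera_matrix" (3x3 intrinsics, pixels), "rvec" (rotation vector, rad) and "tvec" (3), from world to camera coordinates, as OpenCV has them. Camera axes: x right, y down, z forward; pixel columns grow to the right and rows downward; lengths in m; the calibration is good to about 2 mm. A picture is of the moment at which its call begins: read the wrist's pose just before it. get_calibration takes no time and is no camera call; for the wrist camera it gives the pose at the moment of the call.
- ticket.hand_in(): hands the job in; it is judged then, once.
The state is a dict: "time": time; "qpos": joint angles; "qvel": joint speeds; "joint_efforts": joint torques, N m; "tool_pos": TCP position; "tool_rot": TCP orientation; "contact_force": force on the tool from outside, world axes, zero at the start; "torque": the same for the moment, N m; "opening": finger opening in m; "grip_force": force on a finger pad.
Only numpy, scipy, OpenCV 4.12 (cv2) and the standard library are available. Lean on these libraries where they do the work, as an engineer would, in place of code of your own. Each camera call takes 0.05 s, during which the arm holds its last target. There are 200 camera calls.

### The job

Put the worn seed belt pulleys away for exchange: lift every black rubber pulley out of the steel tray and lay it flat, hub up, in the open drawer of the blue safe, and pull the tally counter's lever through exactly one full stroke for each pulley. When all are in, push the drawer fully home, press the red key down while turning it to and fro until it drops into the lock, then turn it clockwise into line with the red marks and let go. Leave the brass grease block in the tray, and the spanner, oil bottle and jar where they are.

Things in the scene. Friction and masses are not known exactly. Their poses are not given: they have to be found in the camera images.
- pulley1: worn seed belt pulley, one of three to five in the tray: a black rubber drum 50 mm across and 22 mm high with a grey nylon hub 24 mm across and 22 mm high on top of it, 44 mm high in all, about 110 g. Origin: centre of the underside; z along the hub, up as it lies. None if absent.
- pulley2: worn seed belt pulley, one of three to five in the tray: a black rubber drum 50 mm across and 22 mm high with a grey nylon hub 24 mm across and 22 mm high on top of it, 44 mm high in all, about 110 g. Origin: centre of the underside; z along the hub, up as it lies. None if absent.
- pulley3: worn seed belt pulley, one of three to five in the tray: a black rubber drum 50 mm across and 22 mm high with a grey nylon hub 24 mm across and 22 mm high on top of it, 44 mm high in all, about 110 g. Origin: centre of the underside; z along the hub, up as it lies. None if absent.
- pulley4: worn seed belt pulley, one of three to five in the tray: a black rubber drum 50 mm across and 22 mm high with a grey nylon hub 24 mm across and 22 mm high on top of it, 44 mm high in all, about 110 g. Origin: centre of the underside; z along the hub, up as it lies. None if absent.
- pulley5: worn seed belt pulley, one of three to five in the tray: a black rubber drum 50 mm across and 22 mm high with a grey nylon hub 24 mm across and 22 mm high on top of it, 44 mm high in all, about 110 g. Origin: centre of the underside; z along the hub, up as it lies. None if absent.
- grease_block: brass grease nipple block, 36 x 24 x 18 mm (32 mm with its two steel nipples), lying in the tray among the pulleys; it stays there. Origin: centre of its underside.
- tray: shallow open steel parts tray, 260 (x) x 240 (y) mm, walls 4 mm thick and 36 mm high, floor 4 mm thick, fixed to the bench. Origin: centre of its underside; axes along its sides.
- safe: blue sheet-steel one-drawer safe for exchange parts, 240 deep (x) x 260 wide (y) x 100 mm high, fixed; its grey drawer opens towards its -x side, where the robot is. Origin: centre of its underside.
- drawer (a joint): how far the drawer stands open, m: 0 is fully home, 0.15 to 0.17 at the start. It slides with about 1.5 N of friction and stays where it is left.
- drawer_floor (a point): centre of the drawer's inner floor, 14 mm above the bench, moving with the drawer; axes as the safe's. Inside 180 (x) x 220 (y) mm, walls 42 mm high (a thin strike on the +y wall rises to 60 mm, 37 to 47 mm in front of this point). The safe's top covers all beyond x = (drawer - 90 mm); under it the lock leaves 52 mm above the floor, so pulleys must lie flat, one deep.
- drawer_front (a point): middle of the drawer's grey front plate, on its outer face 51 mm above the bench; the plate is 252 mm wide, from 7 to 95 mm above the bench. In its middle a finger lip 90 mm long stands out 10 mm towards -x, 74 to 82 mm above the bench. Axes as the safe's; push along +x to shut.
- lock (a point): round steel rosette (34 mm across, 3 mm high) of the lock in the safe's top; point on the lock's axis at its upper face, 103 mm above the bench; axes as the safe's. Two red bars on the safe's top, one either side along the safe's y, mark the locked position of the key's grip.
- key_bow (a point): centre of the red key's grip, 36 mm long (its own y) x 8 mm thick (its own x) x 26 mm high, standing upright on a 9 mm steel stem above the lock, centre 135 mm above the bench while the key is up; it moves and turns with the key.
- key_turn (a joint): turn of the key, rad: 0 when the grip lies along the safe's y, in line with the red marks (locked); grows counter-clockwise seen from above; 0.4 to 1.3 at the start; range -0.2 to 1.6. Up, it turns almost freely. Home, it carries the spindle (0.12 N m): turn it clockwise to 0 (it stops near -0.1). The tongue inside fouls the drawer unless that is home.
- key_press (a joint): how far the key is down, m: 0 up (start), 0.010 home; a seal holds it by 1.6 N, so it stays where left. Its flat bit stops at 0.001 on a slotted spindle out of sight in the lock. Only within about 0.1 rad of the slot's angle does a light push of 3 to 8 N send it home. That angle, as key_turn, is anywhere from 0.75 to 1.4 at each start; rubbing the bit over the slot hardly moves it.
- tally_axis (a point): the grey tally counter, 100 x 92 x 52 mm, fixed to the bench, with a dial on top (58 mm high) and a lever towards the robot (-x): this point lies at bench height on the upright axis about which both turn, 53 mm behind the case's -x face, midway in y; axes along the case.
- stroke (a joint): the lever's turn, rad: 0 at rest, counter-clockwise from above to the stop at 0.785 (45 degrees). A spring brings it back when let go; 0.7 to 2.7 N at the handle hold it.
- lever_grip (a point): in the lever's upright black round handle, 14 mm across, from 26 to 90 mm above the bench; the point is on its axis, 70 mm above the bench and 100 mm from the counter's axis, and moves with the lever. At rest it is on the counter's +y side; a stroke carries it to the -y side. A thin arm 32 to 40 mm above the bench joins it to the case.
- count (a joint): the dial, rad: 0 at the start, and the ratchet moves it on by 0.5236 (one of twelve marks) at each stroke to the stop and back; it never turns back. A stroke that stops short moves it less.
- spanner: 200 mm spanner on the bench; leave it. Origin: at its middle.
- oil: oil bottle, 60 mm across, 170 mm high; leave it. Origin: centre of its underside.
- jar: clear jar, 68 mm across, 75 mm high; leave it. Origin: centre of its underside.

How it is judged:
On the way, in this order (a step that is already met when the one before it is completed fails the run):
1. the key has dropped home into the lock (value of joint key_press above 0.0075 m), for 0.2 s.
2. the seated key is turned to the red marks with the drawer home (value of joint key_press above 0.0075 m and value of joint key_turn below 0.15 rad and value of joint drawer below 0.006 m), for 0.2 s.
At the end, for the whole second after the job is handed in: Every pulley flat (17 degrees) and at rest on the drawer floor, hub up; drawer home within 6 mm; key down 7.5 mm or more and within 8 degrees of the marks or on its stop; dial moved one mark per pulley (within 0.2 rad), lever at rest; grease block in the tray (all of step 2 and x of pulley1 in the frame of drawer_floor between -0.085 and 0.085 m and y of pulley1 in the frame of drawer_floor between -0.105 and 0.105 m and z of each of pulley1, pulley2, pulley3, pulley4, pulley5 in the frame of drawer_floor below 0.01 m and angle between each of pulley1, pulley2, pulley3, pulley4, pulley5's own z axis and vertical below 0.3 rad and linear speed of each of pulley1, pulley2, pulley3, pulley4, pulley5 below 0.05 m/s and x of pulley2 in the frame of drawer_floor between -0.085 and 0.085 m and y of pulley2 in the frame of drawer_floor between -0.105 and 0.105 m and x of pulley3 in the frame of drawer_floor between -0.085 and 0.085 m and y of pulley3 in the frame of drawer_floor between -0.105 and 0.105 m and x of pulley4 in the frame of drawer_floor between -0.085 and 0.085 m and y of pulley4 in the frame of drawer_floor between -0.105 and 0.105 m and x of pulley5 in the frame of drawer_floor between -0.085 and 0.085 m and y of pulley5 in the frame of drawer_floor between -0.105 and 0.105 m and value of joint count below 2.818 rad and (z of pulley1 in the frame of drawer_floor below 0.01 m or value of joint count below 2.294 rad) and (z of pulley2 in the frame of drawer_floor below 0.01 m or value of joint count below 2.294 rad) and (z of pulley3 in the frame of drawer_floor below 0.01 m or value of joint count below 2.294 rad) and (z of pulley4 in the frame of drawer_floor below 0.01 m or value of joint count below 2.294 rad) and (z of pulley5 in the frame of drawer_floor below 0.01 m or value of joint count below 2.294 rad) and (z of any of pulley1, pulley2 in the frame of drawer_floor below 0.01 m or value of joint count below 1.771 rad) and (z of any of pulley1, pulley3 in the frame of drawer_floor below 0.01 m or value of joint count below 1.771 rad) and (z of any of pulley1, pulley4 in the frame of drawer_floor below 0.01 m or value of joint count below 1.771 rad) and (z of any of pulley1, pulley5 in the frame of drawer_floor below 0.01 m or value of joint count below 1.771 rad) and (z of any of pulley2, pulley3 in the frame of drawer_floor below 0.01 m or value of joint count below 1.771 rad) and (z of any of pulley2, pulley4 in the frame of drawer_floor below 0.01 m or value of joint count below 1.771 rad) and (z of any of pulley2, pulley5 in the frame of drawer_floor below 0.01 m or value of joint count below 1.771 rad) and (z of any of pulley3, pulley4 in the frame of drawer_floor below 0.01 m or value of joint count below 1.771 rad) and (z of any of pulley3, pulley5 in the frame of drawer_floor below 0.01 m or value of joint count below 1.771 rad) and (z of any of pulley4, pulley5 in the frame of drawer_floor below 0.01 m or value of joint count below 1.771 rad) and (value of joint count above 2.418 rad or (z of pulley1 in the frame of drawer_floor above 0.01 m and value of joint count above 1.894 rad) or (z of pulley2 in the frame of drawer_floor above 0.01 m and value of joint count above 1.894 rad) or (z of pulley3 in the frame of drawer_floor above 0.01 m and value of joint count above 1.894 rad) or (z of pulley4 in the frame of drawer_floor above 0.01 m and value of joint count above 1.894 rad) or (z of pulley5 in the frame of drawer_floor above 0.01 m and value of joint count above 1.894 rad) or (z of each of pulley1, pulley2 in the frame of drawer_floor above 0.01 m and value of joint count above 1.371 rad) or (z of each of pulley1, pulley3 in the frame of drawer_floor above 0.01 m and value of joint count above 1.371 rad) or (z of each of pulley1, pulley4 in the frame of drawer_floor above 0.01 m and value of joint count above 1.371 rad) or (z of each of pulley1, pulley5 in the frame of drawer_floor above 0.01 m and value of joint count above 1.371 rad) or (z of each of pulley2, pulley3 in the frame of drawer_floor above 0.01 m and value of joint count above 1.371 rad) or (z of each of pulley2, pulley4 in the frame of drawer_floor above 0.01 m and value of joint count above 1.371 rad) or (z of each of pulley2, pulley5 in the frame of drawer_floor above 0.01 m and value of joint count above 1.371 rad) or (z of each of pulley3, pulley4 in the frame of drawer_floor above 0.01 m and value of joint count above 1.371 rad) or (z of each of pulley3, pulley5 in the frame of drawer_floor above 0.01 m and value of joint count above 1.371 rad) or (z of each of pulley4, pulley5 in the frame of drawer_floor above 0.01 m and value of joint count above 1.371 rad)) and horizontal distance between grease_block and tray below 0.15 m and height (world z) of grease_block below 0.03 m and value of joint stroke below 0.1 rad); the robot touches nothing.
It fails at once if the grease block is taken out of the tray (height (world z) of grease_block above 0.07 m or horizontal distance between grease_block and tray above 0.18 m).
It fails at once if the spanner, oil bottle or jar is shifted by more than 4 cm (distance of any of spanner, oil, jar from where it was at the start of the episode above 0.04 m).
Of pulley1, pulley2, pulley3, pulley4, pulley5 only 3 to 5 are there at a start; the rules pass over those that are not, and their reading is None.
At some moment in a run one of pulley1, pulley2, pulley3, pulley4, pulley5 may be knocked a few centimetres aside while the robot is not near it.
It also fails if it takes over 210 s, if anything falls off the work surface, if the arm or the gripper's body presses on something with over 40 N, if the wrist force passes 120 N, or if a joint passes its speed limit or range.

## Working session

There is one attempt and no reset: what is moved stays moved. The work goes in short steps, Python scripts to look and compute and a shell command to move; the robot and the scene stay as the last step left them, time stands still between calls to the robot, and variables do not carry over. Pictures are saved under pics/ and viewed, at most 14 in all, crops included, and the job is handed in when it is done.

```bash
ls; mkdir -p pics
cat > h.py <<'E'
import numpy as np, cv2
from cell import telemetry, vision, ticket
def cal(n):
    c=vision.get_calibration(n); K=np.array(c["camera_matrix"],float); R=cv2.Rodrigues(np.array(c["rvec"],float))[0]; t=np.array(c["tvec"],float).reshape(3)
    return K,R,t
def shot(n,fn=None):
    C=cal(n); p,d=vision.read_camera(n)
    if fn: cv2.imwrite("pics/"+fn,p[:,:,::-1])
    return p,d,C
def ray(uv,z,C):
    K,R,t=C; d=R.T@np.linalg.solve(K,[uv[0],uv[1],1]); o=-R.T@t
    return o+d*(z-o[2])/d[2]
def cloud(d,C):
    K,R,t=C; v,u=np.mgrid[:d.shape[0],:d.shape[1]]
    p=np.stack([(u-K[0,2])/K[0,0]*d,(v-K[1,2])/K[1,1]*d,d],-1)
    return (p-t)@R
def proj(P,C):
    K,R,t=C; q=K@(R@np.array(P,float)+t); return q[:2]/q[2]
E
python3 - <<'E'
from h import *
print(telemetry.observe())
for n in("scene","side","wrist"):
    p,d,C=shot(n,n+"0.png"); print(n,C[0],(-C[1].T@C[2]).round(3),C[1][2].round(2))
    np.savez(n+"0.npz",p=p,d=d,K=C[0],R=C[1],t=C[2])
E
```

```text
pics
{'time': 0.0, 'qpos': array([-1.45100428e+00,  3.42714773e-01,  1.52503003e+00, -2.93373235e-05,
        1.27540710e+00, -1.45982764e-01]), 'qvel': array([-0.00092426, -0.00042209,  0.00018062, -0.00129745,  0.00049074,
        0.00067932]), 'joint_efforts': array([ 8.73246427e-04, -4.31241417e+01, -2.44219798e+01,  7.18881330e-02,
        5.59620315e-02, -1.31634051e-04]), 'tool_pos': array([ 0.13790408, -0.50641686,  0.40404434]), 'tool_rot': array([-3.14004590e+00, -1.99061856e-04,  2.65783223e-01]), 'contact_force': array([-0.52289188, -0.08037433,  1.07482809]), 'torque': array([-0.04939842, -0.03875521, -0.060647  ]), 'grip_force': 0.0, 'opening': 0.0918381141722397}
scene [[423.35940473   0.         315.36638824]
 [  0.         423.35940473 200.59072965]
 [  0.           0.           1.        ]] [ 1.207 -0.899  1.277] [-0.39  0.55 -0.74]
side [[454.14668735   0.         326.93948613]
 [  0.         454.14668735 196.3973574 ]
 [  0.           0.           1.        ]] [0.078 1.096 1.24 ] [ 0.3  -0.66 -0.69]
wrist [[309.65771275   0.         322.6710822 ]
 [  0.         309.65771275 197.15648344]
 [  0.           0.           1.        ]] [ 0.208 -0.487  0.385] [-0.26 -0.07 -0.96]
```

View pics/scene0.png

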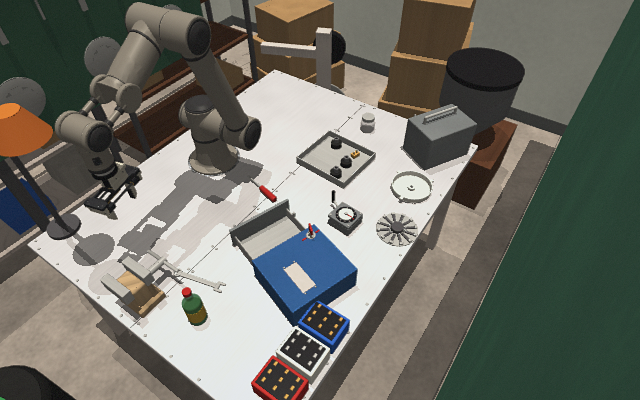

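View pics/side0.png

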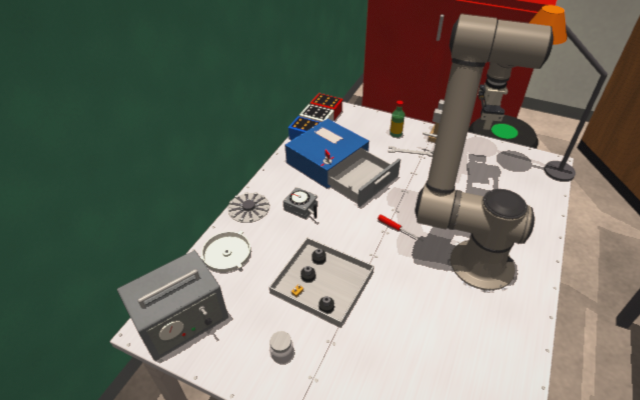

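View pics/wrist0.png

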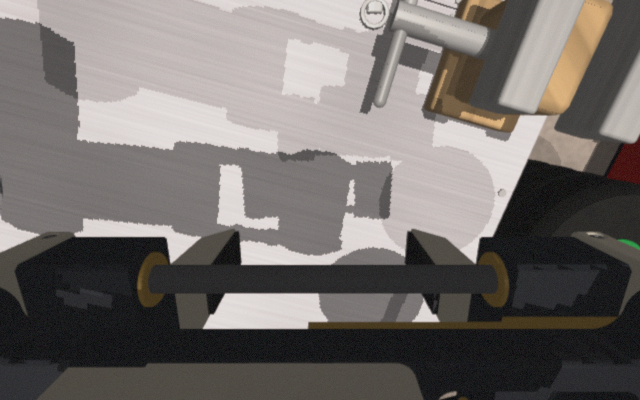

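Three pulleys show: scene (364,143), (346,160), (336,171), and side (319,255), (308,272), (327,303). The brass block is at scene (355,153), the safe's red key at scene (310,231), and the tally lever at scene (333,196). The spanner, oil bottle and jar are clear of all of these.

Run:
```python
from h import *
for n in("scene","side"):
    z=np.load(n+"0.npz"); p,d=z["p"],z["d"]; C=(z["K"],z["R"],z["t"]); P=cloud(d,C)
    hsv=cv2.cvtColor(p,cv2.COLOR_RGB2HSV)
    print(n)
    # dark blobs in tray region
    win={"scene":(290,125,380,190),"side":(265,235,378,325)}[n]
    m=np.zeros(d.shape,np.uint8); x0,y0,x1,y1=win
    m[y0:y1,x0:x1]=(p[y0:y1,x0:x1].max(-1)<75)*255
    nn,l,s,c=cv2.connectedComponentsWithStats(m)
    for i in range(1,nn):
        if s[i,4]>40:
            q=P[l==i]; print(" dark",s[i],c[i].round(1),"med",np.median(q,0).round(3),"zmax",np.percentile(q[:,2],95).round(3),"ray z.022",ray(c[i],.022,C).round(3))
    m=((hsv[...,0]>100)&(hsv[...,0]<125)&(hsv[...,1]>120)&(abs(P[...,2]-.1)<.012)&(P[...,0]>.3)&(P[...,1]<.2)).astype(np.uint8)
    nn,l,s,c=cv2.connectedComponentsWithStats(m); i=1+s[1:,4].argmax()
    cs=cv2.findContours((l==i).astype(np.uint8),0,2)[0]; r=max(cs,key=cv2.contourArea)
    Q=np.array([ray(a[0],.1,C)[:2] for a in r],np.float32); mr=cv2.minAreaRect(Q); print(" safe top",mr,cv2.boxPoints(mr).round(3).tolist())
    m=((hsv[...,1]>150)&((hsv[...,0]<8)|(hsv[...,0]>172))&(P[...,2]>.09)&(P[...,2]<.17)).astype(np.uint8)
    q=P[m>0]; q=q[(q[:,0]>.3)&(q[:,0]<.9)&(abs(q[:,1])<.4)]; print(" red",len(q),q.mean(0).round(3),q.min(0).round(3),q.max(0).round(3))
    # brass
    m=((hsv[...,0]>12)&(hsv[...,0]<28)&(hsv[...,1]>150)); w=np.zeros_like(m); w[y0:y1,x0:x1]=1; q=P[m&w]; print(" brass",len(q),np.median(q,0).round(3))
    # lever handle
    for nm,uv in {"scene":(("lever",(333,196)),("dial",(346,214))),"side":(("lever",(316,210)),("dial",(298,198)))}[n]: 
        u,v=uv; print(nm,P[v,u].round(3),ray(uv,.058,C).round(3))
    for nm,uv in {"scene":(("trA",(297,158)),("trB",(327,131)),("trC",(375,155)),("trD",(346,186))),"side":(("trA",(270,288)),("trB",(312,240)),("trC",(373,269)),("trD",(340,322)))}[n]: print(nm,ray(uv,.036,C).round(3))
for n,x in (("scene",(300,180,420,270)),("side",(270,140,400,240))):
    im=cv2.imread(f"pics/{n}0.png")[x[1]:x[3],x[0]:x[2]]; im=cv2.resize(im,None,fx=4,fy=4,interpolation=2); globals()[n]=cv2.resize(im,(500,400))
cv2.imwrite("pics/z1.png",cv2.resize(np.vstack([cv2.resize(scene,(400,300)),cv2.resize(side,(400,300))]),(400,600)))
```

```text
scene
 dark [328 132  45  24 256] [346.1 144.1] med [0.431 0.406 0.021] zmax 0.036 ray z.022 [0.454 0.393 0.022]
 dark [297 159  46  29 206] [318.8 172.5] med [0.453 0.175 0.015] zmax 0.03 ray z.022 [0.458 0.17  0.022]
 dark [340 158  12  10  92] [345.5 162.6] med [0.521 0.284 0.026] zmax 0.041 ray z.022 [0.519 0.287 0.022]
 dark [330 168  11  11  83] [335.6 172.9] med [0.524 0.205 0.026] zmax 0.043 ray z.022 [0.518 0.208 0.022]
 safe top ((0.7153699398040771, -0.2877759635448456), (0.2616344690322876, 0.2460179179906845), 71.9135971069336) [[0.5580000281333923, -0.37400001287460327], [0.7919999957084656, -0.44999998807907104], [0.8730000257492065, -0.20200000703334808], [0.6389999985694885, -0.125]]
 red 36 [ 0.662 -0.176  0.129] [ 0.648 -0.207  0.096] [ 0.674 -0.139  0.153]
 brass 27 [0.521 0.355 0.021]
lever [0.607 0.051 0.07 ] [0.601 0.061 0.058]
dial [0.694 0.01  0.06 ] [0.693 0.011 0.058]
trA [0.336 0.179 0.036]
trB [0.339 0.408 0.036]
trC [0.607 0.387 0.036]
trD [0.603 0.155 0.036]
side
 dark [313 250  13  14 131] [318.9 257.5] med [0.506 0.228 0.023] zmax 0.041 ray z.022 [0.508 0.226 0.022]
 dark [301 269  14  13 135] [307.9 275.5] med [0.506 0.31  0.024] zmax 0.038 ray z.022 [0.508 0.308 0.022]
 dark [319 299  15  14 148] [326.3 306.2] med [0.402 0.391 0.025] zmax 0.041 ray z.022 [0.405 0.389 0.022]
 safe top ((0.7110785841941833, -0.271218478679657), (0.26989197731018066, 0.2435910552740097), 71.25222778320312) [[0.5519999861717224, -0.36000001430511475], [0.7829999923706055, -0.43799999356269836], [0.8700000047683716, -0.18299999833106995], [0.6389999985694885, -0.10400000214576721]]
 red 20 [ 0.658 -0.168  0.136] [ 0.645 -0.226  0.096] [ 0.68  -0.143  0.15 ]
 brass 64 [0.514 0.374 0.021]
lever [0.596 0.063 0.064] [0.599 0.058 0.058]
dial [0.687 0.029 0.058] [0.687 0.029 0.058]
trA [0.591 0.411 0.036]
trB [0.558 0.176 0.036]
trC [0.321 0.205 0.036]
trD [0.342 0.429 0.036]
```

View pics/z1.png

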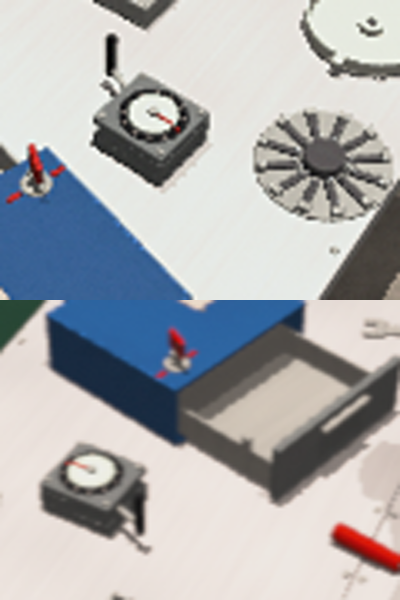

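The lever rests at scene crop (112,45) on the +y side. The key grip stands over the rosette at crop (35,165), with the red bars either side. The drawer is open towards -x, with the strike on its near wall. Next I'll look from near with the wrist camera.

```bash
cat >> h.py <<'E'
def go(x,y,z,yaw):
    s=telemetry.observe(); p=s["tool_pos"]; r=s["tool_rot"]; d=np.array([x,y,z])-p
    from scipy.spatial.transform import Rotation as Ro
    R=Ro.from_euler("xyz",r).as_matrix(); l=R.T@d*1000
    a=(r[2]-yaw+np.pi)%(2*np.pi)-np.pi
    print("t%.1f"%s["time"],"move",l.round(1),"roll %.3f"%a,"rows>=",int(np.ceil(max(np.linalg.norm(l)/41.7,abs(a)/.125))), "rp",(np.array(r[:2])).round(3))
E
python3 -m crank '[[0,507,-180,-50,0.576],[0,507,-180,-50,0.576],[0,507,-180,-50,0.576],[0,507,-180,-50,0.576],[0,507,-180,-50,0.576],[0,507,-180,-50,0.576],[0,507,-180,-50,0.576],[0,507,-180,-50,0.576],[0,507,-180,-50,0.576],[0,507,-180,-50,0.576],[0,507,-180,-50,0.576],[0,507,-180,-50,0.576]]'
python3 -c "
from h import *
go(.58,-.2,.45,-.31)"
```

```text
time: 1.15
tool_pos: [0.5313, -0.2328, 0.449]
tool_rot: [3.142, 0.0, -0.31]
contact_force: [1.0, -0.4, -0.7]
opening: 0.0461
grip_force: 0.0
t1.1 move [ 36.3 -46.1  -1. ] roll -0.000 rows>= 2 rp [3.142 0.   ]
```

```bash
python3 -m crank '[[0,36,-46,0,0],[0,36,-46,0,0],[0,36,-46,0,0],[0,36,-46,0,0]]' >/dev/null
python3 - <<'E'
from h import *
s=telemetry.observe();print(s["time"],s["tool_pos"],s["tool_rot"])
p,d,C=shot("wrist","w1.png"); np.savez("w1.npz",p=p,d=d,K=C[0],R=C[1],t=C[2])
E
```

```text
1.4833 [ 0.5787008  -0.20098381  0.44815043] [ 3.14137484e+00  1.66298311e-03 -3.08134665e-01]
```

View pics/w1.png

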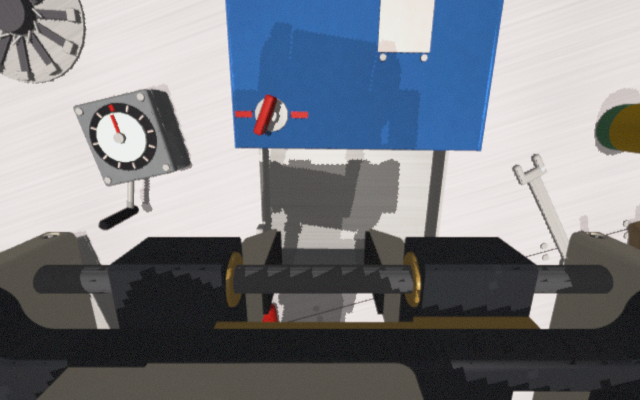

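The wrist view shows the key and rosette at (270,114), the red bars at (243,114) and (299,114), and the safe's front edge from (235,149) to (482,151). The dial is at (120,137) and the lever handle runs from (104,224) to (135,210).

Run:
```python
from h import *
z=np.load("w1.npz"); p,d=z["p"],z["d"]; C=(z["K"],z["R"],z["t"]); P=cloud(d,C); hsv=cv2.cvtColor(p,cv2.COLOR_RGB2HSV)
print("cam",(-C[1].T@C[2]).round(3))
A,B=ray((235,149.5),.1,C),ray((482,151),.1,C); print("safe front",A.round(4),B.round(4),np.linalg.norm(A-B),"yaw",np.arctan2(*(A-B)[[1,0]])-np.pi/2)
# fit left/front edges with blue mask
m=((hsv[...,0]>100)&(hsv[...,0]<125)&(hsv[...,1]>120)).astype(np.uint8)
fr=np.array([ray((u,np.where(m[:160,u])[0].max()+.5),.1,C) for u in range(260,470) if m[:160,u].any()]); 
k=np.polyfit(fr[:,1],fr[:,0],1); print("front edge x=",k, "yaw",-np.arctan(k[0]))
le=np.array([ray((np.where(m[v,180:330])[0].min()+180,v),.1,C) for v in range(10,140)]); ri=np.array([ray((np.where(m[v,440:540])[0].max()+440.5,v),.1,C) for v in range(10,140)])
for e in(le,ri):
    q=np.polyfit(e[:,0],e[:,1],1); print("side edge",q,np.arctan(q[0]))
red=((hsv[...,1]>130)&((hsv[...,0]<8)|(hsv[...,0]>172))).astype(np.uint8); red[:90]=0; red[145:]=0; red[:,:225]=0; red[:,320:]=0
nn,l,s,c=cv2.connectedComponentsWithStats(red)
for i in range(1,nn):
    if s[i,4]>15: 
        print("red",s[i],c[i].round(1),ray(c[i],.1,C).round(4)); q=P[l==i]; print("   depthz",np.percentile(q[:,2],[5,50,95]).round(3))
        if s[i,4]>150:
            print(cv2.minAreaRect(np.argwhere(l==i)[:,::-1].astype(np.float32)))
            t=q[q[:,2]>.143]; print("top n",len(t),t.mean(0).round(4)); e=np.linalg.svd(t[:,:2]-t[:,:2].mean(0))[2][0]; print("dir",np.arctan2(e[1],e[0]),t.min(0),t.max(0))
g=((p.min(-1)>150)&(hsv[...,1]<40)).astype(np.uint8); 
w=np.zeros_like(g); w[100:175,85:155]=1; nn,l,s,c=cv2.connectedComponentsWithStats(g*w)
for i in range(1,nn):
    if s[i,4]>30: print("white",s[i],c[i].round(1),ray(c[i],.058,C).round(4))
ys,xs=np.where((hsv[...,1]<40)&(p.min(-1)>150)&(l>0))
for uv in((78.5,105),(149.5,89.5),(107,185.5),(174,168)): print("case corner",ray(uv,.052,C).round(4))
print("handle top",ray((104,224),.09,C).round(4),"bot",ray((133,211),.03,C).round(4),P[222,106].round(3),P[214,128].round(3))
cv2.imwrite("pics/w1c.png",cv2.resize(p[70:250,60:320,::-1],None,fx=3,fy=3,interpolation=cv2.INTER_CUBIC))
```

```text
cam [ 0.648 -0.223  0.429]
safe front [ 0.6364 -0.1221  0.1   ] [ 0.5557 -0.3707  0.1   ] 0.26145094680742137 yaw -0.3139813258017259
front edge x= [0.33226021 0.68012694] yaw -0.3207844334855424
side edge [-0.31657804  0.07718849] -0.30659576934361804
side edge [-0.3312834 -0.1844754] -0.3199044790369541
red [254  95  23  40 449] [264.9 114.3] [ 0.6606 -0.1648  0.1   ]
   depthz [0.132 0.148 0.15 ]
((264.8936462402344, 114.99773406982422), (11.9063081741333, 40.42763137817383), 19.653823852539062)
top n 372 [ 0.6587 -0.1727  0.1506]
dir 2.3304742349648273 [ 0.64411302 -0.22275285  0.14305541] [ 0.673424   -0.15882719  0.42875485]
red [235 111  17   6  98] [243.3 113.5] [ 0.668  -0.1441  0.1   ]
   depthz [0.101 0.102 0.103]
red [291 112  17   6  99] [298.9 114.5] [ 0.6498 -0.198   0.1   ]
   depthz [0.101 0.102 0.103]
white [  91  112   55   50 1822] [120.6 137.4] [0.6891 0.014  0.058 ]
white [ 85 137  17  38 349] [ 90.3 161.1] [0.675  0.0621 0.058 ]
case corner [0.7382 0.047  0.052 ]
case corner [ 0.7286 -0.0395  0.052 ]
case corner [0.6417 0.0621 0.052 ]
case corner [ 0.6365 -0.0272  0.052 ]
handle top [0.602  0.0591 0.09  ] bot [0.5988 0.0624 0.03  ] [0.604 0.055 0.09 ] [0.6   0.055 0.052]
```

View pics/w1c.png

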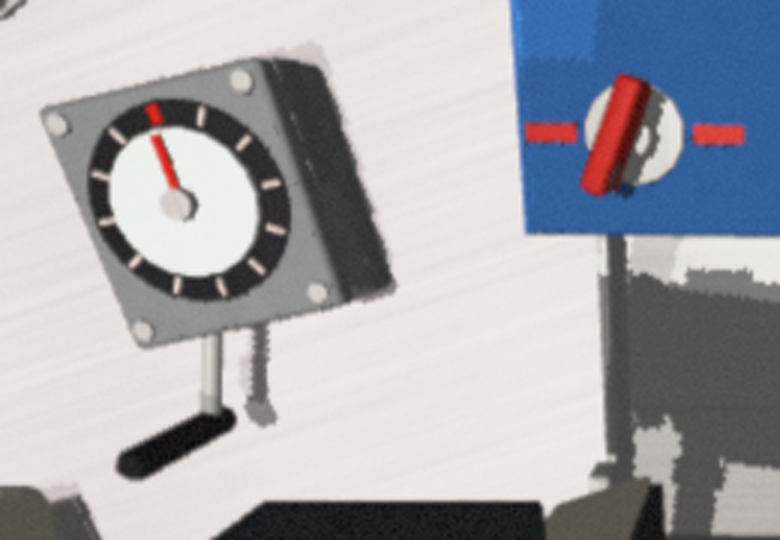

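Key turn is about 1.22 rad (grip 19.7° from image vertical). The lock is at (0.659,-0.171), safe yaw is -0.315, the tally axis is at (0.689,0.014) and the handle at about (0.602,0.061). I'll do the lever strokes first, straddling the handle.

```bash
python3 -c "
from h import *
go(.602,.062,.30,-.144)"
```

```text
t1.5 move [ -57.4 -258.7  148.4] roll -0.166 rows>= 8 rp [3.141e+00 1.000e-03]
```

```bash
python3 -m crank '[[-0.3,-57,-259,148,-0.166],[-0.3,-57,-259,148,-0.166],[-0.3,-57,-259,148,-0.166],[-0.3,-57,-259,148,-0.166],[-0.3,-57,-259,148,-0.166],[-0.3,-57,-259,148,-0.166],[-0.3,-57,-259,148,-0.166],[-0.3,-57,-259,148,-0.166],[-0.3,-57,-259,148,-0.166],[-0.3,-57,-259,148,-0.166]]'
python3 - <<'E'
from h import *
go(.602,.062,.232,-.144)
p,d,C=shot("wrist","w2.png"); print([proj(q,C).round(0) for q in((.602,.062,.09),(.602,.062,.122))])
E
```

```text
time: 2.37
tool_pos: [0.6029, 0.0612, 0.3014]
tool_rot: [3.141, -0.0, -0.144]
contact_force: [0.3, -0.3, 1.3]
opening: 0.0326
grip_force: 0.0
t2.4 move [-1.  -0.7 69.4] roll -0.000 rows>= 2 rp [ 3.141 -0.   ]
[array([322., 225.]), array([322., 245.])]
```

View pics/w2.png

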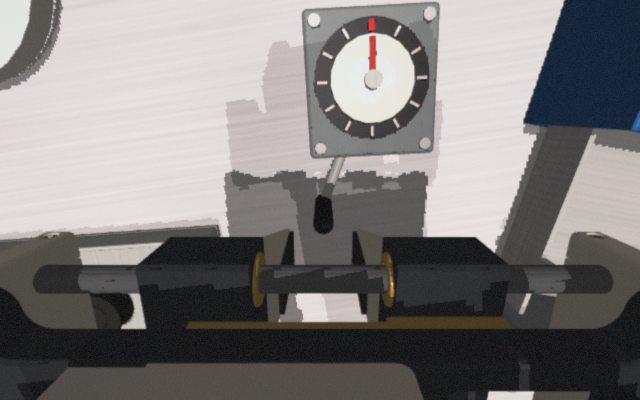

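The handle's top is at (323,227), matching the prediction (322,225), so the fingers straddle it. The dial is at (373,79). Descend and make the first stroke, watching the force.

```bash
python3 -m crank '[[-0.3,-1,0,35,0],[-0.3,-1,0,70,0],[-0.3,-1,0,70,0],[-0.3,-1,0,70,0]]' 
python3 -m crank '[[-0.3,-2,12,0,0],[-0.3,-4,24,0,0],[-0.3,-6,36,0,0],[-0.3,-7,48,0,0],[-0.3,-6,58,0,0],[-0.3,-4,68,0,0],[-0.3,-2,76,0,0],[-0.3,0,82,0,0],[-0.3,0,84,0,0],[-0.3,0,84,0,0]]'
```

```text
time: 2.75
tool_pos: [0.6019, 0.0605, 0.231]
tool_rot: [3.141, 0.002, -0.147]
contact_force: [0.4, -0.5, 0.4]
opening: 0.0323
grip_force: 0.0
time: 3.58
tool_pos: [0.5904, -0.0211, 0.2311]
tool_rot: [-3.141, -0.001, -0.145]
contact_force: [0.8, 3.5, 1.7]
opening: 0.0324
grip_force: 1.4
```

```bash
python3 -m crank '[[-0.3,0,2,0,0],[-0.3,0,4,0,0],[-0.3,0,4,0,0],[-0.3,0,4,0,0]]'
python3 -m crank '[[-0.3,0,2,0,0],[-0.3,0,4,0,0],[-0.3,0,4,0,0],[-0.3,0,4,0,0]]'
```

```text
time: 3.92
tool_pos: [0.5899, -0.0241, 0.2311]
tool_rot: [-3.141, -0.002, -0.144]
contact_force: [3.7, 4.0, 0.4]
opening: 0.0325
grip_force: 2.2
time: 4.25
tool_pos: [0.5898, -0.0261, 0.231]
tool_rot: [-3.138, -0.003, -0.144]
contact_force: [8.1, 14.3, -1.0]
opening: 0.0324
grip_force: 7.7
```

```bash
python3 -m crank '[[-0.3,-2,-14,0,0],[-0.3,-5,-26,0,0],[-0.3,-7,-38,0,0],[-0.3,-7,-50,0,0],[-0.3,-6,-62,0,0],[-0.3,-4,-74,0,0],[-0.3,-2,-86,0,0],[-0.3,0,-94,0,0],[-0.3,0,-94,0,0],[-0.3,0,-94,0,0]]'
cat >> h.py <<'E'
def dial(fn=None):
    p,d,C=shot("wrist",fn); hsv=cv2.cvtColor(p,cv2.COLOR_RGB2HSV)
    red=((hsv[...,1]>130)&((hsv[...,0]<8)|(hsv[...,0]>172))).astype(np.uint8)
    c=proj((.689,.014,.058),C); print("c",c)
    v,u=np.mgrid[:400,:640]; red[np.hypot(u-c[0],v-c[1])>110]=0; red[230:]=0
    nn,l,s,cc=cv2.connectedComponentsWithStats(red)
    for i in range(1,nn):
        if s[i,4]>15: q=ray(cc[i],.058,C)-[.689,.014,.058]; print(s[i],"r %.4f ang %.2f"%(np.hypot(q[0],q[1]),np.arctan2(q[1],q[0])))
E
python3 -c "
from h import *
dial()"
```

```text
time: 5.08
tool_pos: [0.6025, 0.0648, 0.2309]
tool_rot: [3.141, 0.0, -0.143]
contact_force: [-0.3, -0.1, -0.6]
opening: 0.0324
grip_force: 0.0
c [405.83482429  62.90739668]
[372   5  30  48 448] r 0.0173 ang 0.45
```

```bash
python3 -m crank '[[-0.3,-2,14,0,0],[-0.3,-5,26,0,0],[-0.3,-7,38,0,0],[-0.3,-7,50,0,0],[-0.3,-6,62,0,0],[-0.3,-4,74,0,0],[-0.3,-2,84,0,0],[-0.3,0,90,0,0],[-0.3,0,94,0,0],[-0.3,0,94,0,0],[-0.3,0,94,0,0],[-0.3,0,94,0,0]]'
python3 -m crank '[[-0.3,-2,-14,0,0],[-0.3,-5,-26,0,0],[-0.3,-7,-38,0,0],[-0.3,-7,-50,0,0],[-0.3,-6,-62,0,0],[-0.3,-4,-74,0,0],[-0.3,-2,-86,0,0],[-0.3,0,-94,0,0],[-0.3,0,-94,0,0],[-0.3,0,-94,0,0]]'
python3 -m crank '[[-0.3,-2,14,0,0],[-0.3,-5,26,0,0],[-0.3,-7,38,0,0],[-0.3,-7,50,0,0],[-0.3,-6,62,0,0],[-0.3,-4,74,0,0],[-0.3,-2,84,0,0],[-0.3,0,90,0,0],[-0.3,0,94,0,0],[-0.3,0,94,0,0],[-0.3,0,94,0,0],[-0.3,0,94,0,0]]'
python3 -m crank '[[-0.3,-2,-14,0,0],[-0.3,-5,-26,0,0],[-0.3,-7,-38,0,0],[-0.3,-7,-50,0,0],[-0.3,-6,-62,0,0],[-0.3,-4,-74,0,0],[-0.3,-2,-86,0,0],[-0.3,0,-94,0,0],[-0.3,0,-94,0,0],[-0.3,0,-94,0,0]]'
python3 -c "
from h import *
dial()
go(.33,.27,.42,0)"
```

```text
time: 6.13
tool_pos: [0.5894, -0.0265, 0.231]
tool_rot: [-3.137, -0.001, -0.144]
contact_force: [2.5, 16.5, -1.3]
opening: 0.0322
grip_force: 8.0
time: 6.97
tool_pos: [0.6024, 0.0649, 0.2308]
tool_rot: [3.141, 0.0, -0.143]
contact_force: [-0.1, -0.4, -0.3]
opening: 0.032
grip_force: 0.0
time: 7.97
tool_pos: [0.5894, -0.0265, 0.231]
tool_rot: [-3.137, -0.001, -0.144]
contact_force: [2.2, 16.2, -1.6]
opening: 0.0322
grip_force: 8.0
time: 8.8
tool_pos: [0.6024, 0.0648, 0.2308]
tool_rot: [3.141, 0.0, -0.143]
contact_force: [-0.2, -0.5, 0.2]
opening: 0.0324
grip_force: 0.0
c [405.90456647  62.92532825]
[347  59  46  12 400] r 0.0168 ang 1.47
t8.8 move [-299.1 -164.4 -189.1] roll -0.144 rows>= 10 rp [3.141 0.   ]
```

The dial angle is 1.47, so three strokes are registered (started at -0.14, 3 × 0.52). Now lift and look at the tray.

```bash
python3 -m crank '[[-0.3,0,0,-45,0],[-0.3,0,0,-60,0],[0,-299,-164,-189,-0.144],[0,-299,-164,-189,-0.144],[0,-299,-164,-189,-0.144],[0,-299,-164,-189,-0.144],[0,-299,-164,-189,-0.144],[0,-299,-164,-189,-0.144],[0,-299,-164,-189,-0.144],[0,-299,-164,-189,-0.144],[0,-299,-164,-189,-0.144],[0,-299,-164,-189,-0.144]]'
python3 - <<'E'
from h import *
p,d,C=shot("wrist","w3.png"); np.savez("w3.npz",p=p,d=d,K=C[0],R=C[1],t=C[2])
P=cloud(d,C); g=cv2.cvtColor(p,cv2.COLOR_RGB2GRAY)
for lo,hi in((.042,.056),):
    m=((P[...,2]>lo)&(P[...,2]<hi)).astype(np.uint8); m[235:]=0; m=cv2.morphologyEx(m,cv2.MORPH_OPEN,np.ones((5,5)))
    nn,l,s,c=cv2.connectedComponentsWithStats(m)
    for i in range(1,nn):
        if s[i,4]>60: print("top",s[i],c[i].round(1),ray(c[i],.048,C).round(4),np.median(P[l==i],0).round(3))
E
```

```text
time: 9.85
tool_pos: [0.3268, 0.2713, 0.4224]
tool_rot: [-3.139, -0.002, 0.003]
contact_force: [1.6, 0.7, -1.0]
opening: 0.046
grip_force: 0.0
top [292   0  17   7  94] [299.9   2.4] [0.5045 0.2964 0.048 ] [0.505 0.296 0.048]
top [370   0  19   7 112] [379.1   2.6] [0.5045 0.2162 0.048 ] [0.505 0.216 0.049]
top [  41   13   36   68 1079] [62.1 50.1] [0.4595 0.5479 0.048 ] [0.458 0.544 0.05 ]
top [217  89  22  22 390] [227.3  99.9] [0.4099 0.3776 0.048 ] [0.41  0.377 0.049]
```

View pics/w3.png

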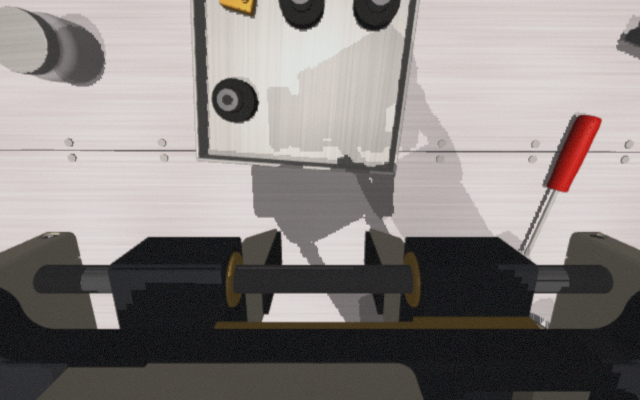

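Pulley A's hub is at (228,100), i.e. (0.410,0.378), close to the tray's +y wall, so I'll grip it across x. Pulleys B and C are at the top edge (300,8) and (378,8).

```bash
python3 -m crank '[[0,83,-107,160,-1.57],[0,83,-107,160,-1.57],[0,83,-107,160,-1.57],[0,83,-107,160,-1.57],[0,83,-107,160,-1.57],[0,83,-107,160,-1.57],[0,83,-107,160,-1.57],[0,83,-107,160,-1.57],[0,83,-107,160,-1.57],[0,83,-107,160,-1.57],[0,83,-107,160,-1.57],[0,83,-107,160,-1.57]]'
python3 -c "
from h import *
go(.41,.378,.208,1.57)"
```

```text
time: 10.9
tool_pos: [0.4142, 0.3754, 0.2591]
tool_rot: [-3.141, 0.001, 1.504]
contact_force: [-0.0, -0.1, 0.2]
opening: 0.0458
grip_force: 0.0
t10.9 move [ 2.4 -4.3 51.1] roll -0.066 rows>= 2 rp [-3.141e+00  1.000e-03]
```

```bash
python3 -m crank '[[0,2,-4,20,-0.066],[0,2,-4,40,-0.066],[0,2,-4,51,-0.066],[0,2,-4,51,-0.066],[-1,2,-4,51,-0.066],[-1,2,-4,51,-0.066],[-1,2,-4,51,-0.066],[-1,2,-4,51,-0.066],[-1,2,-4,51,-0.066]]' 25
python3 -m crank '[[-1,0,0,-40,0],[-1,0,0,-70,0],[-1,0,0,-70,0]]' 
python3 -c "
from h import *
yh=np.array([.310,.951]);xh=np.array([.951,-.310])
f=np.array([.598,-.243]); print('front mid', f)
L=np.array([.659,-.171]); print((L-f)@xh,(L-f)@yh)
z=np.load('w1.npz'); C=(z['K'],z['R'],z['t']); print([ray(q,.056,C).round(3) for q in((264,150),(434,150),(265,210))])
z=np.load('scene0.npz'); C=(z['K'],z['R'],z['t']); print('plate top corners',[ray(q,.095,C).round(3) for q in((289,202),(232,236))])
"
```

```text
time: 11.65
tool_pos: [0.4096, 0.3791, 0.21]
tool_rot: [3.14, -0.001, 1.566]
contact_force: [1.0, -1.2, 2.3]
opening: 0.0232
grip_force: 25.0
time: 11.9
tool_pos: [0.4104, 0.38, 0.2849]
tool_rot: [3.133, -0.006, 1.566]
contact_force: [1.2, 0.6, -0.7]
opening: 0.0231
grip_force: 25.0
front mid [ 0.598 -0.243]
0.035691000000000056 0.087382
[array([ 0.624, -0.142,  0.056]), array([ 0.562, -0.336,  0.056]), array([ 0.553, -0.116,  0.056])]
plate top corners [array([ 0.5  , -0.087,  0.095]), array([ 0.432, -0.329,  0.095])]
```

```bash
python3 -c "
from h import *
go(.4998,-.283,.36,-.312)"
```

```text
t11.9 move [-662.2   93.2  -78.3] roll 1.878 rows>= 17 rp [ 3.133 -0.006]
```

```bash
python3 -m crank '[[-1,-40,4,-30,0.12],[-1,-662,93,-78,1.88],[-1,-662,93,-78,1.88],[-1,-662,93,-78,1.88],[-1,-662,93,-78,1.88],[-1,-662,93,-78,1.88],[-1,-662,93,-78,1.88],[-1,-662,93,-78,1.88],[-1,-662,93,-78,1.88],[-1,-662,93,-78,1.88],[-1,-662,93,-78,1.88],[-1,-662,93,-78,1.88]]'
python3 -c "
from h import *
go(.4998,-.283,.30,-.312)"
```

```text
time: 12.9
tool_pos: [0.4741, -0.1086, 0.3421]
tool_rot: [-3.141, 0.0, 0.065]
contact_force: [0.4, 0.3, -2.5]
opening: 0.023
grip_force: 25.0
t12.9 move [ 14.4 175.7  42.1] roll 0.377 rows>= 5 rp [-3.141  0.   ]
```

```bash
python3 -m crank '[[-1,14,176,0,0.377],[-1,14,176,0,0.377],[-1,14,176,0,0.377],[-1,14,176,0,0.377],[-1,14,176,0,0.377],[-1,14,176,0,0.377],[-1,14,176,0,0.377]]'
python3 - <<'E'
from h import *
go(.4998,-.283,.225,-.312)
p,d,C=shot("side"); P=cloud(d,C)
# drawer plate top edge (z .085-.1) in front of safe, and walls
m=(P[...,2]>.085)&(P[...,2]<.102)&(P[...,0]>.38)&(P[...,0]<.6)&(P[...,1]<-.05)&(P[...,1]>-.36)
xh=np.array([.951,-.31]);yh=np.array([.31,.951]);F=np.array([.596,-.246])
q=P[m][:,:2]-F; a=np.c_[q@xh,q@yh]; a=a[a[:,0]<-.1]; print(len(a),np.percentile(a,[2,25,50,75,98],axis=0).round(3))
p,d,C=shot("scene"); P=cloud(d,C)
m=(P[...,2]>.085)&(P[...,2]<.102)&(P[...,0]>.38)&(P[...,0]<.6)&(P[...,1]<-.05)&(P[...,1]>-.36)
q=P[m][:,:2]-F; a=np.c_[q@xh,q@yh]; a=a[a[:,0]<-.1]; print(len(a),np.percentile(a,[2,25,50,75,98],axis=0).round(3))
E
```

```text
time: 13.48
tool_pos: [0.5006, -0.2812, 0.3413]
tool_rot: [-3.141, 0.002, -0.307]
contact_force: [0.2, 0.5, -2.3]
opening: 0.0232
grip_force: 25.0
t13.5 move [ -0.    2.  116.3] roll 0.005 rows>= 3 rp [-3.141e+00  2.000e-03]
182 [[-0.169 -0.116]
 [-0.165 -0.053]
 [-0.162  0.014]
 [-0.158  0.078]
 [-0.153  0.129]]
163 [[-0.163 -0.124]
 [-0.157 -0.08 ]
 [-0.153  0.039]
 [-0.152  0.078]
 [-0.148  0.122]]
```

```bash
python3 -m crank '[[-1,0,2,35,0],[-1,0,2,70,0],[-1,0,2,95,0],[-1,0,2,110,0],[-1,0,2,118,0],[-1,0,2,119,0],[-1,0,2,119,0],[-0.2,0,2,119,0],[-0.2,0,2,119,0],[-0.2,0,2,119,0],[-0.2,0,2,80,0],[-0.2,0,2,0,0]]'
python3 -m crank '[[0,0,0,-40,0],[0,0,0,-80,0],[0,0,0,-80,0]]'
python3 - <<'E'
from h import *
p,d,C=shot("wrist","w4.png"); print(proj((.5,-.283,.058),C))
go(.51,.256,.34,-.31)
E
```

```text
time: 14.58
tool_pos: [0.4997, -0.2828, 0.303]
tool_rot: [-3.14, 0.005, -0.306]
contact_force: [2.0, -1.3, 0.0]
opening: 0.0368
grip_force: 0.0
time: 14.83
tool_pos: [0.5012, -0.2838, 0.3935]
tool_rot: [3.136, -0.016, -0.306]
contact_force: [1.5, -1.0, -0.3]
opening: 0.0452
grip_force: 0.0
[320.6203682  187.69512921]
t14.9 move [-154.4 -517.4   46. ] roll 0.004 rows>= 13 rp [ 3.138 -0.011]
```

View pics/w4.png

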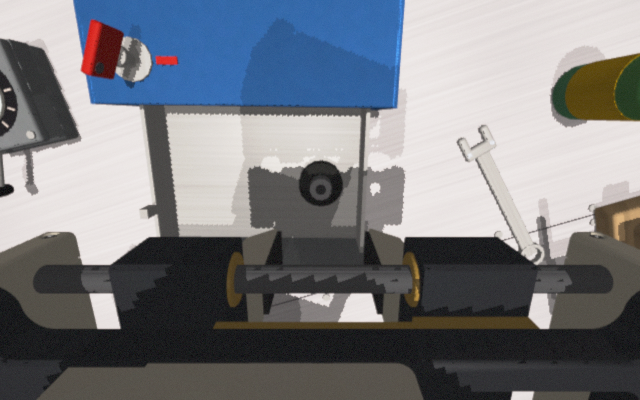

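Pulley A lies hub up in the drawer at (321,185), clear of the right wall at (362,185). The strike is at (150,211). Next, B and C.

```bash
python3 -m crank '[[0,-20,-40,0,0],[0,-222,-510,46,0],[0,-222,-510,46,0],[0,-222,-510,46,0],[0,-222,-510,46,0],[0,-222,-510,46,0],[0,-222,-510,46,0],[0,-222,-510,46,0],[0,-222,-510,46,0],[0,-222,-510,46,0],[0,-222,-510,46,0],[0,-222,-510,46,0]]'
python3 -m crank '[[0,-40,-90,0,0],[0,-40,-90,0,0],[0,-40,-90,0,0],[0,-40,-90,0,0],[0,-40,-90,0,0]]'
cat >> h.py <<'E'
def tops(lo=.042,hi=.056,z=.048,fn=None):
    p,d,C=shot("wrist",fn); P=cloud(d,C)
    m=((P[...,2]>lo)&(P[...,2]<hi)).astype(np.uint8); m[235:]=0; m=cv2.morphologyEx(m,cv2.MORPH_OPEN,np.ones((5,5)))
    nn,l,s,c=cv2.connectedComponentsWithStats(m)
    for i in range(1,nn):
        if s[i,4]>60: print("top",s[i],ray(c[i],z,C).round(4),np.median(P[l==i],0).round(3))
E
python3 - <<'E'
from h import *
tops(fn="w5.png"); go(.51,.216,.26,-.31)
E
```

```text
time: 15.88
tool_pos: [0.4473, 0.214, 0.3425]
tool_rot: [3.141, 0.0, -0.306]
contact_force: [1.5, 0.7, -0.3]
opening: 0.0459
grip_force: 0.0
time: 16.3
tool_pos: [0.4367, 0.3104, 0.3422]
tool_rot: [3.14, 0.001, -0.304]
contact_force: [-0.1, -0.7, 0.1]
opening: 0.0457
grip_force: 0.0
top [389  57  30  31 718] [0.5139 0.2159 0.048 ] [0.514 0.216 0.049]
top [297  88  27  28 611] [0.515 0.297 0.048] [0.515 0.297 0.049]
top [ 35 209  56  26 719] [0.4818 0.5497 0.048 ] [0.483 0.546 0.049]
t16.4 move [97.8 67.1 82.4] roll 0.004 rows>= 4 rp [3.14e+00 1.00e-03]
```

```bash
python3 -m crank '[[0,101,68,82,0],[0,101,68,82,0],[0,101,68,82,0],[0,101,68,82,0],[0,101,68,82,0],[0,101,68,110,0],[0,101,68,132,0],[0,101,68,132,0],[0,101,68,132,0]]'
python3 -m crank '[[-1,0,0,0,0],[-1,0,0,0,0],[-1,0,0,0,0],[-1,0,0,0,0],[-1,0,0,0,0],[-1,0,0,-40,0],[-1,0,0,-80,0],[-1,0,0,-130,0],[-1,0,0,-130,0],[-1,0,0,-130,0]]' 25
python3 - <<'E'
from h import *
go(.5199,-.2212,.34,-.312)
E
```

```text
time: 17.1
tool_pos: [0.5127, 0.2141, 0.211]
tool_rot: [3.14, 0.002, -0.307]
contact_force: [-0.5, 0.7, -0.7]
opening: 0.0464
grip_force: 0.0
time: 17.93
tool_pos: [0.5135, 0.215, 0.3446]
tool_rot: [-3.138, -0.006, -0.306]
contact_force: [-0.1, 0.4, -2.0]
opening: 0.023
grip_force: 25.0
t17.9 move [137.4 414.1   3.9] roll 0.006 rows>= 11 rp [-3.138 -0.006]
```

```bash
python3 -m crank '[[-1,12,36,0,0],[-1,137,414,4,0],[-1,137,414,4,0],[-1,137,414,4,0],[-1,137,414,4,0],[-1,137,414,4,0],[-1,137,414,4,0],[-1,137,414,4,0],[-1,137,414,4,0],[-1,137,414,4,0],[-1,137,414,4,0],[-1,137,414,4,0]]'
python3 - <<'E'
from h import *
go(.5199,-.2212,.222,-.312)
E
```

```text
time: 18.93
tool_pos: [0.5181, -0.2258, 0.3344]
tool_rot: [3.141, 0.003, -0.311]
contact_force: [0.4, -0.0, -1.1]
opening: 0.0235
grip_force: 25.0
t18.9 move [  0.6  -5.1 112.4] roll 0.001 rows>= 3 rp [3.141e+00 3.000e-03]
```

```bash
python3 -m crank '[[-1,0,-5,35,0],[-1,0,-5,70,0],[-1,0,-5,95,0],[-1,0,-5,106,0],[-1,0,-5,111,0],[-1,0,-5,112,0],[-1,0,-5,112,0],[-0.2,0,-5,112,0],[-0.2,0,-5,112,0],[-0.2,0,-5,112,0],[-0.2,0,-5,80,0],[-0.2,0,-5,0,0]]'
python3 -m crank '[[0,0,0,-40,0],[0,-20,0,-60,0],[0,-20,0,-60,0]]'
python3 - <<'E'
from h import *
tops(.05,.066,.058); go(.45,.297,.34,-.31)
E
```

```text
time: 19.93
tool_pos: [0.5195, -0.2161, 0.2971]
tool_rot: [-3.14, 0.007, -0.306]
contact_force: [1.4, -0.9, 0.3]
opening: 0.0369
grip_force: 0.0
time: 20.18
tool_pos: [0.5005, -0.2102, 0.3647]
tool_rot: [3.139, -0.009, -0.306]
contact_force: [1.4, -0.5, 0.4]
opening: 0.0457
grip_force: 0.0
top [   0    0   86  135 8323] [ 0.678  -0.0039  0.058 ] [ 0.676 -0.004  0.053]
top [197  70  12  64 445] [ 0.6107 -0.1337  0.058 ] [ 0.611 -0.133  0.056]
top [ 433   73   25  162 1111] [ 0.5017 -0.3302  0.058 ] [ 0.502 -0.331  0.056]
top [203 135   9  39 257] [ 0.5665 -0.119   0.058 ] [ 0.566 -0.118  0.056]
top [310 156  25  24 471] [ 0.522  -0.2172  0.058 ] [ 0.522 -0.217  0.059]
top [382 158  26  25 500] [ 0.4991 -0.2812  0.058 ] [ 0.499 -0.281  0.059]
top [ 14 169  15  15 194] [0.6002 0.0563 0.058 ] [0.6   0.056 0.058]
top [206 175   8  22 139] [ 0.5384 -0.1099  0.058 ] [ 0.538 -0.109  0.057]
top [209 198   8  37 230] [ 0.5087 -0.1     0.058 ] [ 0.508 -0.099  0.056]
t20.2 move [-201.6 -468.4   20.1] roll 0.004 rows>= 13 rp [ 3.14  -0.006]
```

```bash
python3 -m crank '[[0,-15,-38,0,0],[0,-202,-468,20,0],[0,-202,-468,20,0],[0,-202,-468,20,0],[0,-202,-468,20,0],[0,-202,-468,20,0],[0,-202,-468,20,0],[0,-202,-468,20,0],[0,-202,-468,20,0],[0,-202,-468,20,0],[0,-202,-468,20,0],[0,-202,-468,20,0]]'
python3 -m crank '[[0,-15,-34,0,0],[0,-15,-34,0,0],[0,-15,-34,0,0]]'
python3 - <<'E'
from h import *
tops(); go(.515,.297,.26,-.31)
E
```

```text
time: 21.23
tool_pos: [0.4503, 0.2879, 0.3378]
tool_rot: [3.14, 0.001, -0.306]
contact_force: [2.0, -0.0, 0.1]
opening: 0.0459
grip_force: 0.0
time: 21.48
tool_pos: [0.4461, 0.3245, 0.3374]
tool_rot: [3.14, 0.002, -0.302]
contact_force: [0.7, -0.4, -1.1]
opening: 0.0461
grip_force: 0.0
top [316  93  28  29 607] [0.5146 0.2971 0.048 ] [0.515 0.297 0.049]
top [ 49 215  52  20 603] [0.4851 0.552  0.048 ] [0.486 0.549 0.049]
t21.5 move [73.3  4.3 77.6] roll 0.006 rows>= 3 rp [3.14e+00 1.00e-03]
```

```bash
python3 -m crank '[[0,73,5,50,0],[0,73,5,78,0],[0,73,5,78,0],[0,73,5,100,0],[0,73,5,127,0],[0,73,5,127,0],[0,73,5,127,0],[-1,73,5,127,0],[-1,73,5,127,0],[-1,73,5,127,0],[-1,73,5,127,0],[-1,73,5,127,0]]' 25
python3 -m crank '[[-1,0,0,-40,0],[-1,0,0,-80,0],[-1,0,0,-130,0],[-1,0,0,-130,0],[-1,0,0,-130,0]]'
python3 - <<'E'
from h import *
go(.5385,-.164,.34,-.312)
E
```

```text
time: 22.53
tool_pos: [0.5152, 0.2961, 0.2135]
tool_rot: [-3.14, -0.002, -0.306]
contact_force: [-0.1, -0.5, 5.6]
opening: 0.0233
grip_force: 25.0
time: 22.95
tool_pos: [0.5154, 0.2962, 0.3463]
tool_rot: [-3.136, -0.006, -0.306]
contact_force: [-0.1, 0.1, -0.9]
opening: 0.0231
grip_force: 25.0
t22.9 move [160.6 432.    5. ] roll 0.006 rows>= 12 rp [-3.136 -0.006]
```

```bash
python3 -m crank '[[-1,13,36,0,0],[-1,161,432,5,0],[-1,161,432,5,0],[-1,161,432,5,0],[-1,161,432,5,0],[-1,161,432,5,0],[-1,161,432,5,0],[-1,161,432,5,0],[-1,161,432,5,0],[-1,161,432,5,0],[-1,161,432,5,0],[-1,161,432,5,0]]'
python3 -m crank '[[-1,0,0,0,0],[-1,0,0,0,0]]'
python3 - <<'E'
from h import *
go(.5385,-.164,.225,-.312)
E
```

```text
time: 23.95
tool_pos: [0.5377, -0.1703, 0.3349]
tool_rot: [3.14, 0.002, -0.311]
contact_force: [-0.7, -0.1, -1.2]
opening: 0.0228
grip_force: 25.0
time: 24.12
tool_pos: [0.5378, -0.1642, 0.3354]
tool_rot: [-3.141, 0.003, -0.307]
contact_force: [0.7, -0.3, -0.5]
opening: 0.0233
grip_force: 25.0
t24.1 move [  1.   -0.3 110.4] roll 0.005 rows>= 3 rp [-3.141e+00  3.000e-03]
```

```bash
python3 -m crank '[[-1,1,0,35,0],[-1,1,0,70,0],[-1,1,0,95,0],[-1,1,0,104,0],[-1,1,0,109,0],[-1,1,0,110,0],[-1,1,0,110,0],[-0.2,1,0,110,0],[-0.2,1,0,110,0],[-0.2,1,0,110,0],[-0.2,1,0,80,0],[-0.2,1,0,0,0]]'
python3 -m crank '[[-0.5,-50,20,-60,0],[-0.5,-100,40,-80,0],[-1,-100,40,-80,0],[-1,-100,40,-80,0],[-1,-100,40,-80,0]]'
python3 - <<'E'
from h import *
tops(.05,.066,.058,"w6.png")
F=np.array([.596,-.246]);xh=np.array([.951,-.31]);yh=np.array([.31,.951])
a=F-.22*xh-.03*yh; print(a); go(a[0],a[1],.34,-.312)
shot("side","s2.png")
E
```

```text
time: 25.12
tool_pos: [0.5382, -0.1645, 0.2968]
tool_rot: [-3.141, 0.007, -0.307]
contact_force: [1.2, -0.5, -0.1]
opening: 0.0368
grip_force: 0.0
time: 25.53
tool_pos: [0.4302, -0.173, 0.3815]
tool_rot: [3.14, -0.005, -0.308]
contact_force: [0.0, -0.5, 0.4]
opening: 0.0082
grip_force: 0.0
top [   0    0   98   47 3552] [0.6481 0.0157 0.058 ] [0.65  0.021 0.053]
top [213   0  10  55 356] [ 0.5956 -0.1284  0.058 ] [ 0.596 -0.128  0.056]
top [453   0  21 118 847] [ 0.5047 -0.331   0.058 ] [ 0.505 -0.332  0.056]
top [217  56   7  11  73] [ 0.5694 -0.1198  0.058 ] [ 0.57  -0.119  0.056]
top [265  66  26  27 549] [ 0.5389 -0.1644  0.058 ] [ 0.539 -0.165  0.059]
top [325  67  25  27 547] [ 0.5215 -0.2165  0.058 ] [ 0.521 -0.216  0.059]
top [218  70   9  33 212] [ 0.549  -0.1131  0.058 ] [ 0.549 -0.112  0.056]
top [398  70  27  26 577] [ 0.4986 -0.281   0.058 ] [ 0.499 -0.281  0.059]
top [ 25  83  16  15 203] [0.5989 0.0567 0.058 ] [0.598 0.056 0.058]
top [222 113   7  34 200] [ 0.5113 -0.1005  0.058 ] [ 0.511 -0.1    0.057]
top [448 119  11  43 290] [ 0.4351 -0.308   0.058 ] [ 0.435 -0.309  0.056]
top [224 148   6  11  66] [ 0.49   -0.0933  0.058 ] [ 0.49  -0.093  0.057]
[ 0.37748 -0.20633]
t25.6 move [-41.4  48.   40.1] roll 0.004 rows>= 2 rp [ 3.141 -0.004]
```

View pics/w6.png

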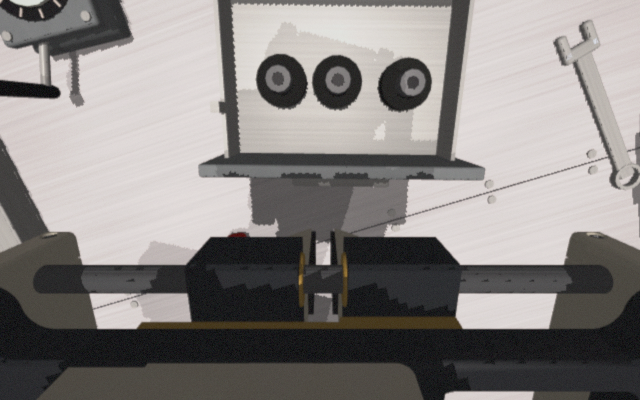

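```bash
python3 -c "
import cv2
a=cv2.imread('pics/s2.png')[120:330,240:440]; cv2.imwrite('pics/s2c.png',cv2.resize(a,None,fx=2.5,fy=2.5,interpolation=2))"
```

```text
(no output)
```

View pics/s2c.png

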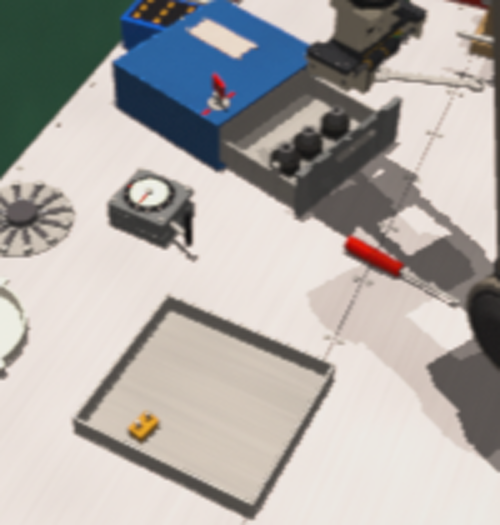

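The three pulleys lie hub up in the drawer at (282,80), (337,80) and (405,83), and the tray holds only the brass block (crop (143,425)). Now push the drawer home, low in front of the plate and off-centre, clear of the key.

```bash
python3 -m crank '[[-1,-42,48,40,0],[-1,-42,48,40,0],[-1,-42,48,40,0],[-1,-42,48,80,0],[-1,-42,48,120,0],[-1,-42,48,148,0],[-1,-42,48,148,0],[-1,-42,48,148,0]]'
python3 -m crank '[[-1,10,0,0,0],[-1,20,0,0,0],[-1,30,0,0,0],[-1,40,0,0,0],[-1,50,0,0,0],[-1,60,0,0,0],[-1,70,0,0,0],[-1,80,0,0,0],[-1,90,0,0,0],[-1,100,0,0,0],[-1,110,0,0,0],[-1,120,0,0,0]]'
python3 - <<'E'
from h import *
s=telemetry.observe()
F=np.array([.596,-.246]);xh=np.array([.951,-.31]);yh=np.array([.31,.951]); q=s["tool_pos"][:2]-F; print(q@xh,q@yh)
E
```

```text
time: 26.3
tool_pos: [0.3779, -0.2058, 0.2295]
tool_rot: [-3.14, 0.004, -0.306]
contact_force: [-0.0, -1.0, 0.7]
opening: 0.0006
grip_force: 0.0
time: 27.3
tool_pos: [0.4929, -0.2424, 0.233]
tool_rot: [3.14, -0.002, -0.306]
contact_force: [-3.0, -0.7, -0.3]
opening: 0.0008
grip_force: 1.1
-0.0991629437929727 -0.028581944791293137
```

```bash
python3 -m crank '[[-1,10,0,0,0],[-1,20,0,0,0],[-1,28,0,0,0],[-1,36,0,0,0],[-1,44,0,0,0],[-1,50,0,0,0],[-1,54,0,0,0],[-1,58,0,0,0],[-1,60,0,0,0],[-1,62,0,0,0],[-1,62,0,0,0]]'
python3 -m crank '[[-1,2,0,0,0],[-1,4,0,0,0],[-1,4,0,0,0],[-1,4,0,0,0]]'
```

```text
time: 28.22
tool_pos: [0.5511, -0.2609, 0.2308]
tool_rot: [3.141, -0.001, -0.306]
contact_force: [-0.4, -0.2, -0.3]
opening: 0.0004
grip_force: 0.0
time: 28.55
tool_pos: [0.5548, -0.2621, 0.2308]
tool_rot: [3.142, -0.001, -0.306]
contact_force: [-0.2, -0.2, 0.2]
opening: 0.0007
grip_force: 0.0
```

```bash
python3 -m crank '[[-1,2,0,0,0],[-1,4,0,0,0],[-1,4,0,0,0],[-1,4,0,0,0]]'
python3 - <<'E'
from h import *
s=telemetry.observe()
F=np.array([.596,-.246]);xh=np.array([.951,-.31]);yh=np.array([.31,.951]); q=s["tool_pos"][:2]-F; print(q@xh,q@yh)
E
```

```text
time: 28.88
tool_pos: [0.5581, -0.2632, 0.2307]
tool_rot: [-3.142, 0.002, -0.306]
contact_force: [-5.0, 2.1, 2.0]
opening: 0.0005
grip_force: 2.5
-0.030731613254991054 -0.02808756012990287
```

```bash
python3 -m crank '[[-1,2,0,0,0],[-1,4,0,0,0],[-1,4,0,0,0],[-1,4,0,0,0]]';python3 -m crank '[[-1,2,0,0,0],[-1,3,0,0,0],[-1,3,0,0,0],[-1,3,0,0,0]]'
python3 - <<'E'
from h import *
s=telemetry.observe()
F=np.array([.596,-.246]);xh=np.array([.951,-.31]);yh=np.array([.31,.951]); q=s["tool_pos"][:2]-F; print(q@xh,q@yh)
E
```

```text
time: 29.22
tool_pos: [0.5596, -0.2637, 0.2307]
tool_rot: [-3.141, 0.011, -0.306]
contact_force: [-19.3, 4.5, 12.6]
opening: 0.0003
grip_force: 10.2
time: 29.55
tool_pos: [0.5606, -0.2641, 0.2307]
tool_rot: [-3.14, 0.017, -0.306]
contact_force: [-29.6, 6.9, 20.2]
opening: 0.0006
grip_force: 16.0
-0.02805151186254238 -0.02818140313565289
```

The drawer is against its stop (30 N). Now back off, rise, and go over the key.

```bash
python3 -m crank '[[-1,-20,0,0,0],[-1,-45,0,0,0],[-1,-45,0,-40,0],[-1,-45,0,-80,0],[0,-45,0,-120,0],[0,-45,0,-130,0],[0,-45,0,-130,0]]'
python3 - <<'E'
from h import *
go(.659,-.171,.365,2.476)
E
```

```text
time: 30.13
tool_pos: [0.5231, -0.2522, 0.3653]
tool_rot: [3.139, -0.01, -0.306]
contact_force: [0.3, 0.1, -1.0]
opening: 0.0159
grip_force: 0.0
t30.1 move [ 105.1 -118.3    1.1] roll -2.782 rows>= 23 rp [ 3.139 -0.01 ]
```

```bash
python3 -m crank '[[0,105,-118,0,-2.78],[0,105,-118,0,-2.78],[0,105,-118,0,-2.78],[0,105,-118,0,-2.78],[0,105,-118,0,-2.78],[0,105,-118,0,-2.78],[0,105,-118,0,-2.78],[0,105,-118,0,-2.78],[0,105,-118,0,-2.78],[0,105,-118,0,-2.78],[0,105,-118,0,-2.78],[0,105,-118,0,-2.78]]' >/dev/null
python3 -m crank '[[0,0,0,0,-1.28],[0,0,0,0,-1.28],[0,0,0,0,-1.28],[0,0,0,0,-1.28],[0,0,0,0,-1.28],[0,0,0,0,-1.28],[0,0,0,0,-1.28],[0,0,0,0,-1.28],[0,0,0,0,-1.28],[0,0,0,0,-1.28],[0,0,0,0,-1.28],[0,0,0,0,-1.28]]'
python3 - <<'E'
from h import *
go(.659,-.171,.365,2.476)
p,d,C=shot("wrist","w7.png"); P=cloud(d,C); hsv=cv2.cvtColor(p,cv2.COLOR_RGB2HSV)
red=((hsv[...,1]>130)&((hsv[...,0]<8)|(hsv[...,0]>172))).astype(np.uint8)
nn,l,s,c=cv2.connectedComponentsWithStats(red)
for i in range(1,nn):
    if s[i,4]>60:
        q=P[l==i]; print(s[i],c[i].round(1),np.median(q,0).round(4),"z.1",ray(c[i],.1,C).round(4),"z.148",ray(c[i],.148,C).round(4))
print("expect key top",proj((.659,-.171,.148),C))
E
```

```text
time: 32.13
tool_pos: [0.658, -0.1708, 0.3587]
tool_rot: [-3.141, -0.002, 2.475]
contact_force: [0.9, -0.0, -0.2]
opening: 0.0459
grip_force: 0.0
t32.1 move [-0.9  0.5 -6.3] roll -0.001 rows>= 1 rp [-3.141e+00 -2.000e-03]
[524  72  21  15  88] [534.5  78.8] [0.6905 0.0326 0.0587] z.1 [0.6771 0.0092 0.1   ] z.148 [ 0.6616 -0.0177  0.148 ]
[347 190  21  12 145] [356.9 195.5] [ 0.6676 -0.1441  0.102 ] z.1 [ 0.6682 -0.1443  0.1   ] z.148 [ 0.6545 -0.1404  0.148 ]
[318 194  13  58 613] [323.5 222. ] [ 0.655  -0.1679  0.1485] z.1 [ 0.6694 -0.1793  0.1   ] z.148 [ 0.6554 -0.1685  0.148 ]
[281 213  20  12 132] [290.3 218.6] [ 0.6497 -0.1981  0.1021] z.1 [ 0.6502 -0.1988  0.1   ] z.148 [ 0.6401 -0.1841  0.148 ]
expect key top [323.80313902 228.26398861]
```

View pics/w7.png

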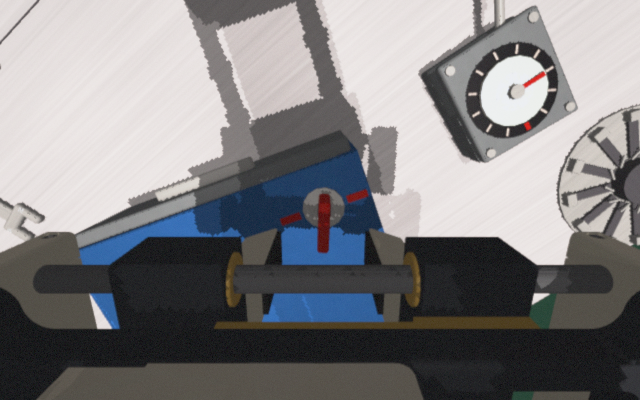

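The key grip lies along the tool's x at (324,222), centred between the fingers, with the bars at (357,196) and (290,219). The dial shows three marks. Descend and grip.

```bash
python3 -m crank '[[0,-1,1,30,0],[0,-1,1,55,0],[0,-1,1,62,0],[0,-1,1,62,0],[0,-1,1,62,0]]'
python3 -m crank '[[-1,0,0,0,0],[-1,0,0,0,0],[-1,0,0,0,0],[-1,0,0,0,0],[-1,0,0,0,0],[-1,0,0,0,0]]' 15
```

```text
time: 32.6
tool_pos: [0.6596, -0.1708, 0.2989]
tool_rot: [-3.142, -0.0, 2.473]
contact_force: [1.1, -0.1, 0.4]
opening: 0.0459
grip_force: 0.0
time: 33.1
tool_pos: [0.6593, -0.1707, 0.2992]
tool_rot: [3.141, 0.001, 2.474]
contact_force: [-0.1, -0.4, 0.3]
opening: 0.0101
grip_force: 0.0
```

```bash
python3 -m crank '[[-1,0,0,0,0],[-1,0,0,0,0],[-1,0,0,1,0],[-1,0,0,2,0],[-1,0,0,2,0],[-1,0,0,2,0]]'
python3 -m crank '[[-1,0,0,1,0],[-1,0,0,1,0],[-1,0,0,1,0],[-1,0,0,1,0]]'
```

```text
time: 33.6
tool_pos: [0.6592, -0.171, 0.2966]
tool_rot: [-3.141, -0.0, 2.474]
contact_force: [-1.2, -3.2, -0.7]
opening: 0.0079
grip_force: 15.0
time: 33.93
tool_pos: [0.6592, -0.1709, 0.2956]
tool_rot: [-3.141, -0.0, 2.474]
contact_force: [-2.0, -3.6, 0.4]
opening: 0.0081
grip_force: 15.0
```

```bash
python3 -m crank '[[-1,0,0,1,0],[-1,0,0,2,0],[-1,0,0,2,0],[-1,0,0,2,0]]'
python3 -m crank '[[-1,0,0,1,0],[-1,0,0,1,0],[-1,0,0,1,0]]'
```

```text
time: 34.27
tool_pos: [0.6592, -0.1709, 0.2937]
tool_rot: [-3.141, 0.0, 2.474]
contact_force: [-0.5, -5.2, -0.6]
opening: 0.0081
grip_force: 15.0
time: 34.52
tool_pos: [0.6593, -0.1709, 0.2927]
tool_rot: [-3.141, 0.0, 2.474]
contact_force: [-2.4, -4.8, -0.5]
opening: 0.0079
grip_force: 15.0
```

```bash
python3 -m crank '[[-1,0,0,1,0],[-1,0,0,2,0],[-1,0,0,3,0],[-1,0,0,3,0],[-1,0,0,3,0]]'
python3 -m crank '[[-1,0,0,1,0],[-1,0,0,2,0],[-1,0,0,2,0],[-1,0,0,2,0]]'
```

```text
time: 34.93
tool_pos: [0.6592, -0.1709, 0.2897]
tool_rot: [-3.141, -0.0, 2.474]
contact_force: [-2.1, -4.5, -0.5]
opening: 0.008
grip_force: 15.0
time: 35.27
tool_pos: [0.6592, -0.1709, 0.289]
tool_rot: [-3.142, 0.001, 2.474]
contact_force: [-3.9, -4.3, 6.2]
opening: 0.0076
grip_force: 15.0
```

The key went down 10 mm and now meets the stop (6 N), so it is home. Turn it clockwise in two stages.

```bash
python3 -m crank '[[-1,0,0,0,0],[-1,0,0,0,0.1],[-1,0,0,0,0.2],[-1,0,0,0,0.3],[-1,0,0,0,0.4],[-1,0,0,0,0.5],[-1,0,0,0,0.6],[-1,0,0,0,0.6]]' 25
python3 -c "
from h import *
print(telemetry.observe()['torque'])"
```

```text
time: 35.93
tool_pos: [0.6594, -0.1707, 0.289]
tool_rot: [3.14, 0.001, 1.869]
contact_force: [-4.3, -3.8, 5.4]
opening: 0.0079
grip_force: 25.0
[-0.55474558  0.5437533   0.09873084]
```

```bash
python3 -m crank '[[-1,0,0,0,0.1],[-1,0,0,0,0.2],[-1,0,0,0,0.3],[-1,0,0,0,0.4],[-1,0,0,0,0.5],[-1,0,0,0,0.6],[-1,0,0,0,0.64],[-1,0,0,0,0.64],[-1,0,0,0,0.64]]'
python3 -c "
from h import *
print(telemetry.observe()['torque'])"
```

```text
time: 36.68
tool_pos: [0.6597, -0.1706, 0.2891]
tool_rot: [3.139, -0.0, 1.235]
contact_force: [-1.1, -2.7, 5.6]
opening: 0.0081
grip_force: 25.0
[-0.6628439   0.29746243  0.07367888]
```

```bash
python3 -m crank '[[-1,0,0,-1,0],[0,0,0,-1,0],[0,0,0,-1,0],[0,0,0,-1,0],[0,0,0,-1,0],[0,0,0,-1,0],[0,0,0,-40,0],[0,0,0,-80,0],[0,0,0,-80,0],[0,0,0,-80,0]]'
python3 - <<'E'
from h import *
p,d,C=shot("wrist","w8.png"); P=cloud(d,C); hsv=cv2.cvtColor(p,cv2.COLOR_RGB2HSV)
red=((hsv[...,1]>130)&((hsv[...,0]<8)|(hsv[...,0]>172))).astype(np.uint8)
nn,l,s,c=cv2.connectedComponentsWithStats(red)
for i in range(1,nn):
    if s[i,4]>60:
        q=P[l==i]; print(s[i],c[i].round(1),np.median(q,0).round(4),cv2.minAreaRect(np.argwhere(l==i)[:,::-1].astype(np.float32)))
shot("scene","sc3.png"); a=cv2.imread("pics/sc3.png")[120:330,200:420]; b=cv2.imread("pics/w8.png")
cv2.imwrite("pics/fin.png",np.vstack([cv2.resize(a,(330,315),interpolation=2),cv2.resize(b[:235],(330,121))]) if 0 else cv2.resize(a,(660,600),interpolation=2))
E
```

```text
time: 37.52
tool_pos: [0.6597, -0.1707, 0.3713]
tool_rot: [3.135, -0.0, 1.234]
contact_force: [0.4, 0.8, -0.5]
opening: 0.0459
grip_force: 0.0
[   0  146   62   27 1338] [ 29.  158.8] [ 0.376  -0.0468  0.0241] ((30.08620834350586, 158.5345001220703), (23.16969108581543, 62.20106887817383), 85.2363510131836)
[317 158   7  20 127] [320.3 167.3] [ 0.6678 -0.1437  0.102 ] ((320.0, 167.5), (19.0, 6.0), 90.0)
[316 185  12  57 540] [321.1 212.1] [ 0.6597 -0.1687  0.1385] ((321.1654968261719, 212.97225952148438), (56.242862701416016, 10.074591636657715), 87.61405944824219)
```

View pics/w8.png

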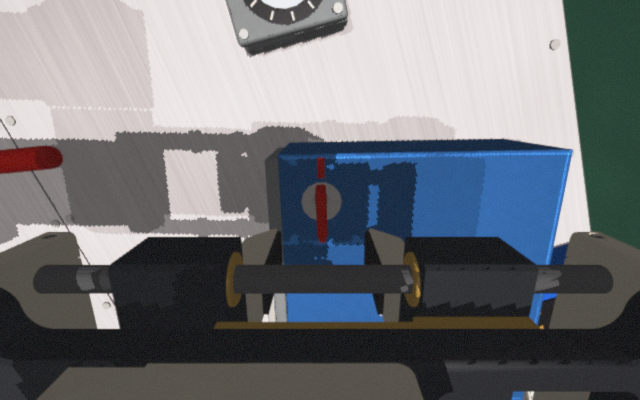

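The key is down (grip top 0.1385 m) and in line with the upper mark at (320,167). A last look from the scene camera.

View pics/fin.png

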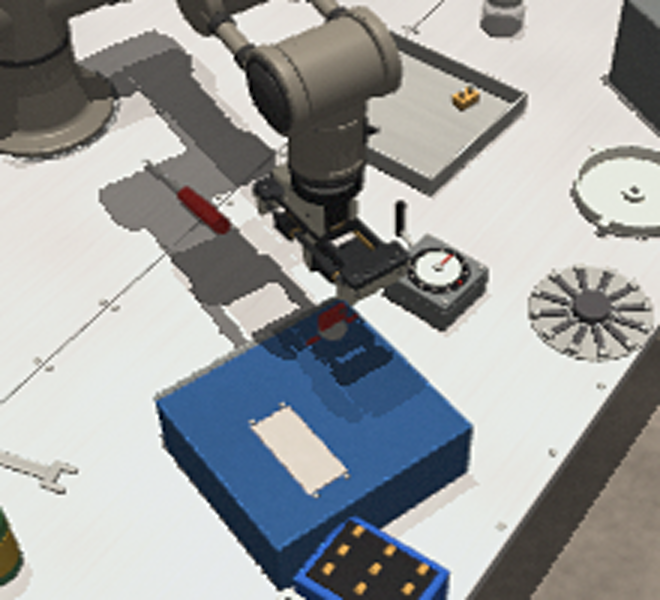

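The drawer is home along the safe's front edge, (160,395) to (335,300). The lever is at rest at (400,215), and the brass block is in the tray at (465,97). The gripper is clear of everything, so I'll hand in.

```bash
python3 -c "
from cell import ticket
print(ticket.hand_in())"
```

```text
the job is handed in; nothing more can be done
None
```

The job is handed in at about 38 s of robot time, with no verdict returned: three pulleys laid hub up in the drawer, three lever strokes on the tally, drawer pushed home against its stop, red key down and turned to the marks, and the grease block still in the tray.

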